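# Clear the tin and throw open the rivet case

### The job

Open the red rivet case: its two front clips are already flipped out, but a paint tin stands right behind it where the lid must swing. First slide the tin along the bench, upright and without lifting it, until it is out of the lid's way; then raise the lid with a fingertip under one of the clips and tip it over past upright, so that it lies back against its own stop, not on the tin, and stays open by its own weight. Do not lift or shove the case, leave the small tools lying round it alone, and finish clear of everything.

Things in the scene. Friction and masses are not known exactly. Their poses are not given: they have to be found in the camera images.
- case: rivet case: red shallow compartment case with a clear hinged lid, 135 (x) x 192 (y) x 40 mm, 1.1 kg with its rivets, lying loose on a plywood offcut (its underside is 18 mm and its lid top 55 mm above the bench; the board does not stick out in front of it or behind it). Origin at the centre of its underside; its x axis points from the front (two black clips, towards the robot) to the back (hinge), y to its left, z up
- case_lid (a joint): lid of the case, rad: 0 shut, 1.57 upright, 1.83 leaning back on its stop. Hinged along the back top edge, 126 mm deep from hinge to front edge, 192 mm wide, 2 mm thick, about 80 g with the clips. It is damped and has a little hinge friction: below about 1.4 it sinks shut, from about 1.75 it stays or falls back to the stop by its own weight. Lying at the stop its top edge reaches 34 mm behind the hinge
- lid_hinge (a point): middle of the lid's hinge line, which runs along the case's y axis: 64 mm behind the case's origin, 35 mm above its underside
- left_clip (a point): middle of the free edge of the left black clip (+y side, 55 mm from the middle) on the lid's front edge. Each clip is a flat tab 22 mm wide, 18 mm long, 2 mm thick, pivoted on the lid's front top edge; it is flipped out, so that its free edge stands about 14 to 16 mm in front of the case, some 42 to 46 mm above the bench. A push up under it first turns the clip to its stop at 1.05 rad, then raises the lid
- right_clip (a point): the same for the right clip (-y side)
- case_latch_0 (a joint): left clip, rad: 0 hanging flat against the case front, 1.05 flipped fully out (its stop: 30 degrees below level while the lid is shut)
- case_latch_1 (a joint): right clip, the same
- paint_tin: closed paint tin, diameter 102 mm, 120 mm tall, about 0.75 kg, standing loose on the bench with 1 cm or less between it and the back of the case: the lid strikes it before it reaches its stop. The bench to its left is free as far as the monitor; to its right stands a vise. Origin at the centre of its underside. It is clear of the lid when its centre lies more than 150 mm to the left or right of the case's middle line, or more than 140 mm behind the case's origin
- marker: white marker pen with a black cap, 12 x 139 x 12 mm, lying left of the cases: leave alone. Like the tools below, its origin is the centre of its underside and its length runs along its y axis
- punch: steel centre punch, 12 x 108 x 12 mm, lying left of the cases: leave alone
- cleco_a: spring sheet holder, 12 x 65 x 12 mm, lying right of the cases: leave alone
- cleco_b: spring sheet holder, 12 x 65 x 12 mm, lying right of the cases: leave alone
- angle_clip: drilled aluminium angle, 52 x 31 x 25 mm, lying right of the cases: leave alone
- deburrer: deburring tool with a blue handle, 15 x 126 x 15 mm, lying right of the cases: leave alone
There are look-alikes about, which are no part of the job. Of the things that look like the paint_tin, take the one that is farthest from the robot's base at the start.

How it is judged:
By the outcome, as a careful person would: the job done as asked, in the order asked, and still so for the second after the job is handed in, with the robot touching nothing.
It also fails if it takes over 59 s, if anything falls off the work surface, if the arm or the gripper's body presses on something with over 40 N, if the wrist force passes 120 N, or if a joint passes its speed limit or range.

### The arm

A 6-joint arm with a two-finger parallel gripper is mounted at the origin on the work surface; the furniture and walls round the work are solid. World frame = base frame: x ahead of the robot, y to its left, z up, the work surface at z = 0. Lengths are in m, angles in rad, forces in N, time in s.
With the tool pointing down it reaches from about 0.35 to 0.975 m from the base axis. Payload 4.9 kg.
Tool frame: the origin (TCP) lies at the very end of the fingers, on their centre line; the grasp point (between the pads) lies 19 mm behind it; z points along the fingers, y is the line along which they close (so a half turn about z gives the same grasp; the last joint's range is limited). The gripper opens to 85 mm and grips with 20 to 120 N. Pads are 22 mm wide; open, the fingers measure 114 mm over their backs; the gripper's body (76 mm by 85 mm) begins 54 mm behind the grasp point. The pads swing forward as they close: fully open they stand 13 mm farther back than shut.
Start: joints at [1.108, 0.053, 1.613, -0, 1.476, -0.119], TCP at [0.211, 0.588, 0.231] pointing down, gripper open.
Joint ranges: [-3.01, 3.01], [-1.01, 2.22], [0.06, 2.58], [-1.02, 4.17], [0.09, 2.62], [-3.14, 3.14]. Speed limits (rad/s): [2.57, 2.57, 3.14, 3.14, 3.14, 3.14].

### API

Orientations are given as a rotation vector (axis times angle).
In Python, from station import ctrl gives the robot as it stands. The module is installed in compiled form; this text tells all that it offers.
- The arm moves only by the tool jog_arm, never from a script. Its argument "steps" is a list of rows, each an object with "delta_rot": the turn, a rotation vector about the tool's x, y, z in degrees, a list of three; "linear": the shift along the tool's x, y, z in m, a list of three; "grip": the finger opening in m, from 0 to 0.0854. In form: [{"delta_rot": [rx, ry, rz], "linear": [x, y, z], "grip": grip}, ...]. A call has 1 to 10 rows; each row shifts and turns the commanded pose from where the row before left it, along the tool's axes as they then stand; what a row does not reach is not made up. A row lasts 1/10 s, in which the tool goes at most 50 mm and 8.59 degrees, less where a joint would pass 70% of its speed; a pose out of reach is approached as far as the arm can. A call with a gripper value outside its range is refused whole. The fingers move at their own pace and stop on an object; "newtons" is the grip in N (left out, the last holds). Time passes only in rows, so rows that do not move let the fingers close. It gives the time, the measured TCP pose, the force, the opening and the grip force at its end, in the units of the state.
- ctrl.get_obs(): the state, without advancing time (a new reading comes with each control period).
- ctrl.get_image(name): name is "side" or "top" or "wrist"; returns (picture, depth): 384x512x3 uint8, red, green, blue; 384x512 float32, m along the optical axis (not along the pixel's ray), 0 where there is no reading.
- ctrl.camera_info(name): a dict with "camera_matrix" (3x3 intrinsics, pixels), "R" (3x3) and "t" (3): a world point X has camera coordinates R X + t; the wrist camera has in their place "T_tool_cam" (4x4, takes a point from camera to tool coordinates, whose origin is the TCP and whose axes are the flange's). Camera axes: x right, y down, z forward; pixel columns grow to the right and rows downward; lengths in m; the calibration is good to about 2 mm. The wrist camera is an equidistant fisheye: a pixel r from the principal point sees the ray r / f radians off the axis. A picture is of the moment at which its call begins: read the wrist's pose just before it. camera_info takes no time and is no camera call.
- ctrl.finish_job(): hands the job in; it is judged then, once.
The state is a dict: "t": time; "q": joint angles; "dq": joint speeds; "effort": joint torques, N m; "tool_pos": TCP position; "tool_rot": TCP orientation; "contact_force": force on the tool from outside, world axes, zero at the start; "wrist_torque": the same for the moment, N m; "opening": finger opening in m; "grip_force": force on a finger pad.
Only numpy, scipy, OpenCV 4.12 (cv2) and the standard library are available. Lean on these libraries where they do the work, as an engineer would, in place of code of your own. Each camera call takes 0.05 s, during which the arm holds its last target. There are 200 camera calls.

## Working session

There is one attempt and no reset: what is moved stays moved. The work goes in short steps, Python scripts to look and compute and a tool call to move; the robot and the scene stay as the last step left them, time stands still between calls to the robot, and variables do not carry over. Pictures are saved under pics/ and viewed, at most 10 in all, crops included, and the job is handed in when it is done.

Besides the shell and the picture viewer there is one more tool, called after "Request:" in YAML: its name, and indented under it one key for each argument. jog_arm: Moves the arm, as the interface text tells. Its arguments: {"type":"object","properties":{"steps":{"type":"array"},"newtons":{"type":"number"}},"required":["steps"]}

```bash
mkdir -p pics; cat > h.py <<'E'
import numpy as np, cv2
from station import ctrl
from scipy.spatial.transform import Rotation as Ro
def world(n,uvs,depth=None,z=None):
    i=ctrl.camera_info(n);K=np.array(i["camera_matrix"]);R=np.array(i["R"]);t=np.array(i["t"]).ravel()
    o=[]
    C=-R.T@t
    for k,(u,v) in enumerate(uvs):
        r=R.T@(np.linalg.inv(K)@[u,v,1])
        s=depth[int(v),int(u)] if z is None else (z-C[2])/r[2]
        o.append(C+r*s)
    return np.array(o)
def wmap(n,d):
    i=ctrl.camera_info(n);K=np.array(i["camera_matrix"]);R=np.array(i["R"]);t=np.array(i["t"]).ravel()
    v,u=np.mgrid[:d.shape[0],:d.shape[1]]
    p=np.stack([(u-K[0,2])/K[0,0]*d,(v-K[1,2])/K[1,1]*d,d],-1)
    return (p-t)@R
E
python3 - <<'E'
from h import *
for n in("top","side"):
    im,d=ctrl.get_image(n);cv2.imwrite(f"pics/{n}0.png",cv2.resize(im[:,:,::-1],(800,600)));np.savez(f"{n}0",im=im,d=d)
    i=ctrl.camera_info(n);R=np.array(i["R"]);print(n,i["camera_matrix"],R.round(3),(-R.T@np.array(i["t"]).ravel()).round(3))
o=ctrl.get_obs();print(o)
E
```

```text
top [[410.89393187   0.         252.51557656]
 [  0.         410.89393187 189.2575994 ]
 [  0.           0.           1.        ]] [[-0.019 -0.999  0.031]
 [-0.995  0.016 -0.096]
 [ 0.096 -0.033 -0.995]] [ 0.412 -0.088  0.994]
side [[367.50065478   0.         253.58498344]
 [  0.         367.50065478 190.17897486]
 [  0.           0.           1.        ]] [[ 0.994 -0.109  0.006]
 [-0.062 -0.611 -0.789]
 [ 0.089  0.784 -0.614]] [ 0.443 -0.776  0.571]
{'t': 0.1, 'q': array([ 1.10797453e+00,  5.32903672e-02,  1.61417606e+00, -6.11510317e-07,
        1.47599972e+00, -1.18991150e-01]), 'dq': array([ 0.00199007,  0.00059617, -0.00403637,  0.00011259, -0.00062589,
        0.00044093]), 'effort': array([ 6.40346516e-04, -3.94900131e+01, -3.71364999e+01, -1.16037136e-04,
        3.85233885e-03, -3.80538609e-05]), 'tool_pos': array([0.2104225 , 0.58790568, 0.23017468]), 'tool_rot': array([-5.37339342e-01, -3.09475209e+00,  2.81902798e-03]), 'contact_force': array([-0.749611  ,  0.35399211,  0.30436027]), 'wrist_torque': array([ 0.05103388, -0.01792561,  0.042711  ]), 'grip_force': 0.0, 'opening': 0.0851548650462648}
```

View pics/top0.png

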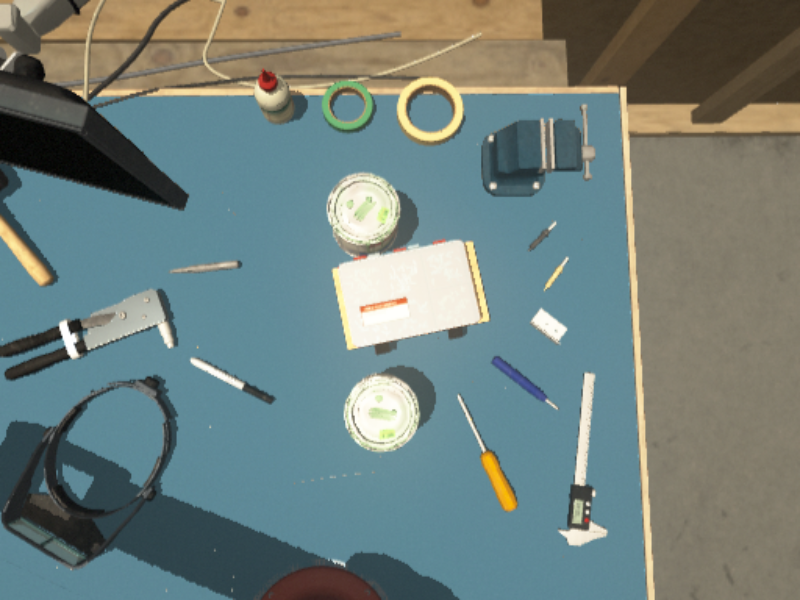

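View pics/side0.png

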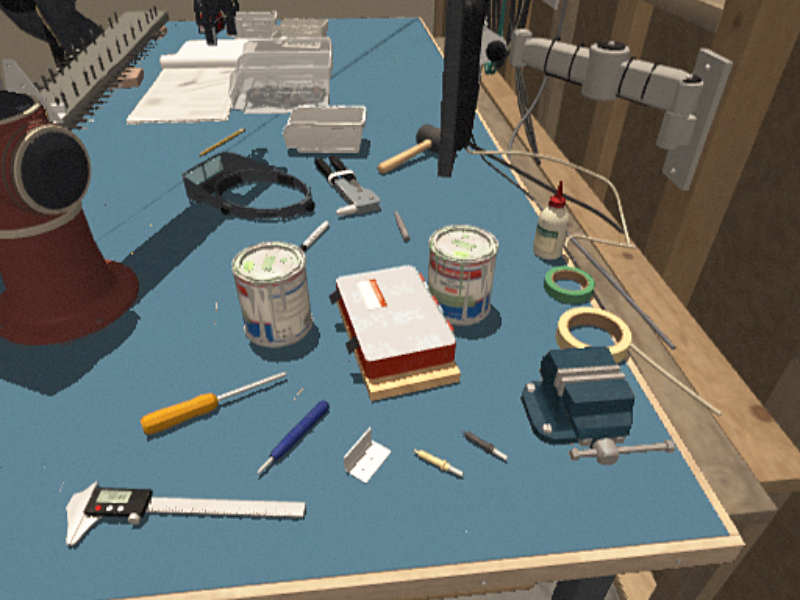

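The top view (800 px scale) shows two tins: A at (364,212), behind the case on its hinge side, and B at (382,412), in front of it. A is farther from the base and stands right behind the case, so A is the paint tin. The clips are at about (385,348) and (458,332), and the punch is at (205,267), to the left.

```bash
python3 - <<'E'
from h import *
f=np.load("top0.npz");im,d=f["im"],f["d"];W=wmap("top",d)
big=cv2.resize(im[95:240,190:330],None,fx=4,fy=4,interpolation=cv2.INTER_CUBIC);cv2.imwrite("pics/crop.png",big[:,:,::-1])
for n,(u,v) in dict(A=(364,212),B=(382,412)).items():
    u*=.64;v*=.64
    m=(W[...,2]>.105)&(W[...,2]<.135);yy,xx=np.mgrid[:384,:512];m&=(np.hypot(xx-u,yy-v)<35)
    P=W[m];c,r=cv2.minEnclosingCircle(P[:,:2].astype(np.float32));print(n,P.mean(0).round(4),c,r,P[:,2].max())
# case lid top
m=(W[...,2]>.047)&(W[...,2]<.062);yy,xx=np.mgrid[:384,:512];m&=(xx>200)&(xx<320)&(yy>150)&(yy<226)
m=cv2.morphologyEx(m.astype(np.uint8),cv2.MORPH_OPEN,np.ones((5,5)))
n,l,s,_=cv2.connectedComponentsWithStats(m);k=1+s[1:,4].argmax();P=W[l==k]
print("lid",cv2.minAreaRect(P[:,:2].astype(np.float32)),P[:,2].mean(),s[k])
for n,p in dict(clipL=(385,350),clipR=(458,334)).items():
    u,v=int(p[0]*.64),int(p[1]*.64);print(n,W[v-4:v+5,u,:].round(3).tolist())
for n,p in dict(lidBL=(337,265),lidBR=(471,242),lidFR=(482,318),lidFL=(353,347)).items():print(n,world("top",[(p[0]*.64,p[1]*.64)],z=.055).round(3))
for n,p in dict(punch0=(172,270),punch1=(240,265),mon=(185,207),mark=(272,401),debu=(494,358),sd=(460,396),mk0=(192,361)).items():print(n,world("top",[(p[0]*.64,p[1]*.64)],z=.01).round(3))
print("monitor depth",W[125:135,105:122:4].round(2).tolist()[5], W[60:128:8,60].round(2).tolist())
E
```

```text
A [ 0.6183 -0.0752  0.1155] (0.6185228824615479, -0.07536405324935913) 0.05150703340768814 0.12387569606617689
B [ 0.3375 -0.0957  0.1158] (0.3377600908279419, -0.09590889513492584) 0.05169404670596123 0.12458978805119861
lid ((0.5029214024543762, -0.13979490101337433), (0.14442196488380432, 0.19120866060256958), 10.810806274414062) 0.054026844889678335 [ 217  154   90   68 4576]
clipL [[0.432, -0.103, 0.054], [0.43, -0.103, 0.054], [0.428, -0.103, 0.054], [0.425, -0.103, 0.048], [0.423, -0.103, 0.048], [0.421, -0.103, 0.045], [0.419, -0.103, -0.0], [0.416, -0.103, -0.001], [0.414, -0.103, 0.001]]
clipR [[0.455, -0.211, 0.058], [0.453, -0.211, 0.056], [0.451, -0.211, 0.051], [0.448, -0.211, 0.053], [0.446, -0.211, 0.05], [0.444, -0.211, 0.051], [0.442, -0.212, 0.047], [0.441, -0.218, -0.004], [0.438, -0.218, 0.001]]
lidBL [[ 0.549 -0.035  0.055]]
lidBR [[ 0.581 -0.234  0.055]]
lidFR [[ 0.467 -0.247  0.055]]
lidFL [[ 0.428 -0.057  0.055]]
punch0 [[0.552 0.219 0.01 ]]
punch1 [[0.558 0.116 0.01 ]]
mon [[0.65  0.201 0.01 ]]
mark [[0.35  0.067 0.01 ]]
debu [[ 0.408 -0.271  0.01 ]]
sd [[ 0.352 -0.217  0.01 ]]
mk0 [[0.413 0.187 0.01 ]]
monitor depth [[0.63, 0.2, 0.12], [0.62, 0.18, 0.14], [0.62, 0.18, 0.13], [0.63, 0.17, 0.11], [0.66, 0.2, 0.0]] [[0.82, 0.34, 0.03], [0.81, 0.35, 0.0], [0.64, 0.17, 0.4], [0.63, 0.17, 0.4], [0.62, 0.18, 0.38], [0.63, 0.21, 0.31], [0.64, 0.24, 0.24], [0.65, 0.28, 0.15], [0.67, 0.34, -0.0]]
```

View pics/crop.png

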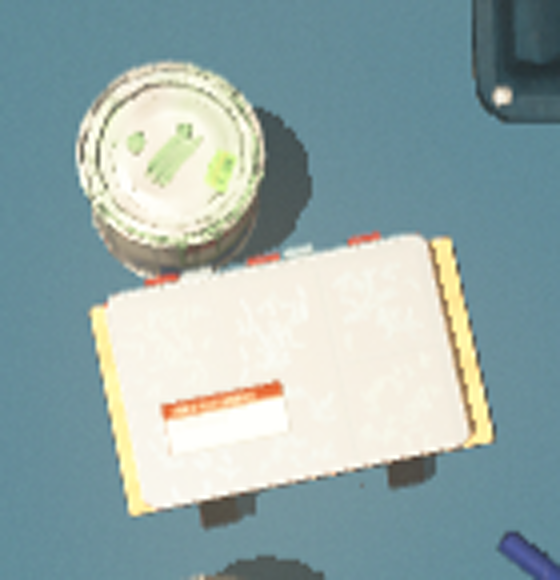

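The crop confirms tin A at (170,155), directly behind the case's hinge side with a gap of about 6 mm. B is the look-alike in front. Case yaw is about 11° and its origin is about (0.505, -0.143). I'll push the tin in +y with the fingers straddling its right side.

Request:
jog_arm:
  steps:
    - {"delta_rot": [0,0,7.8],"linear": [0,0,0],"grip": 0.03}
    - {"delta_rot": [0,0,7.8],"linear": [0,0,0],"grip": 0.03}
    - {"delta_rot": [0,0,7.8],"linear": [0,0,0],"grip": 0.03}
    - {"delta_rot": [0,0,7.8],"linear": [0,0,0],"grip": 0.03}
    - {"delta_rot": [0,0,7.8],"linear": [0,0,0],"grip": 0.03}
    - {"delta_rot": [0,0,7.8],"linear": [0,0,0],"grip": 0.03}
    - {"delta_rot": [0,0,7.8],"linear": [0,0,0],"grip": 0.03}
    - {"delta_rot": [0,0,7.8],"linear": [0,0,0],"grip": 0.03}
    - {"delta_rot": [0,0,7.8],"linear": [0,0,0],"grip": 0.03}

```text
t: 1.0
tool_pos: [0.2105, 0.5881, 0.2305]
tool_rot: [2.225, 2.217, -0.002]
contact_force: [-1.0, -0.1, -0.1]
opening: 0.0298
grip_force: 0.0
```

Request:
jog_arm:
  steps:
    - {"delta_rot": [0,0,0],"linear": [-0.038,0.02,0],"grip": 0.03}
    - {"delta_rot": [0,0,0],"linear": [-0.038,0.02,0],"grip": 0.03}
    - {"delta_rot": [0,0,0],"linear": [-0.038,0.02,0],"grip": 0.03}
    - {"delta_rot": [0,0,0],"linear": [-0.038,0.02,0],"grip": 0.03}
    - {"delta_rot": [0,0,0],"linear": [-0.038,0.02,0],"grip": 0.03}
    - {"delta_rot": [0,0,0],"linear": [-0.038,0.02,0],"grip": 0.03}
    - {"delta_rot": [0,0,0],"linear": [-0.038,0.02,0],"grip": 0.03}
    - {"delta_rot": [0,0,0],"linear": [-0.038,0.02,0],"grip": 0.03}
    - {"delta_rot": [0,0,0],"linear": [-0.038,0.02,0],"grip": 0.03}
    - {"delta_rot": [0,0,0],"linear": [-0.038,0.02,0],"grip": 0.03}

```text
t: 2.0
tool_pos: [0.4115, 0.2071, 0.2309]
tool_rot: [-2.219, -2.224, 0.0]
contact_force: [1.3, -0.0, -0.5]
opening: 0.0302
grip_force: 0.0
```

Request:
jog_arm:
  steps:
    - {"delta_rot": [0,0,0],"linear": [-0.038,0.021,0],"grip": 0.03}
    - {"delta_rot": [0,0,0],"linear": [-0.038,0.021,0],"grip": 0.03}
    - {"delta_rot": [0,0,0],"linear": [-0.038,0.021,0],"grip": 0.03}
    - {"delta_rot": [0,0,0],"linear": [-0.038,0.021,0],"grip": 0.03}
    - {"delta_rot": [0,0,0],"linear": [-0.038,0.021,0],"grip": 0.03}
    - {"delta_rot": [0,0,0],"linear": [-0.038,0.021,0],"grip": 0.03}
    - {"delta_rot": [0,0,0],"linear": [-0.038,0.021,0],"grip": 0.03}
    - {"delta_rot": [0,0,0],"linear": [-0.038,0.021,0],"grip": 0.03}
    - {"delta_rot": [0,0,0],"linear": [-0.038,0.021,0],"grip": 0.03}
    - {"delta_rot": [0,0,0],"linear": [0,0,0],"grip": 0.03}

```text
t: 3.0
tool_pos: [0.6019, -0.137, 0.23]
tool_rot: [-2.224, -2.218, 0.002]
contact_force: [-0.1, 0.5, -0.6]
opening: 0.0299
grip_force: 0.0
```

Request:
jog_arm:
  steps:
    - {"delta_rot": [0,0,0],"linear": [-0.018,0.011,0],"grip": 0.03}
    - {"delta_rot": [0,0,0],"linear": [-0.017,0.011,0],"grip": 0.03}
    - {"delta_rot": [0,0,0],"linear": [0,0,0.03],"grip": 0.03}
    - {"delta_rot": [0,0,0],"linear": [0,0,0.04],"grip": 0.03}
    - {"delta_rot": [0,0,0],"linear": [0,0,0.04],"grip": 0.03}
    - {"delta_rot": [0,0,0],"linear": [0,0,0.03],"grip": 0.03}
    - {"delta_rot": [0,0,0],"linear": [0,0,0.025],"grip": 0.03}
    - {"delta_rot": [0,0,0],"linear": [0,0,0.01],"grip": 0.03}
    - {"delta_rot": [0,0,0],"linear": [0,0,0],"grip": 0.03}

```text
t: 3.9
tool_pos: [0.6215, -0.1668, 0.0542]
tool_rot: [-2.216, -2.221, 0.002]
contact_force: [1.1, 0.4, -0.3]
opening: 0.0301
grip_force: 0.0
```

Request:
jog_arm:
  steps:
    - {"delta_rot": [0,0,0],"linear": [0.006,0,0],"grip": 0.03}
    - {"delta_rot": [0,0,0],"linear": [0.008,0,0],"grip": 0.03}
    - {"delta_rot": [0,0,0],"linear": [0.008,0,0],"grip": 0.03}
    - {"delta_rot": [0,0,0],"linear": [0.008,0,0],"grip": 0.03}
    - {"delta_rot": [0,0,0],"linear": [0.008,0,0],"grip": 0.03}
    - {"delta_rot": [0,0,0],"linear": [0.008,0,0],"grip": 0.03}
    - {"delta_rot": [0,0,0],"linear": [0.008,0,0],"grip": 0.03}
    - {"delta_rot": [0,0,0],"linear": [0.008,0,0],"grip": 0.03}

```text
t: 4.7
tool_pos: [0.6245, -0.1079, 0.0591]
tool_rot: [2.214, 2.219, -0.002]
contact_force: [-0.4, -9.0, 6.2]
opening: 0.03
grip_force: 1.1
```

```bash
python3 - <<'E'
from h import *
im,d=ctrl.get_image("side");cv2.imwrite("pics/side1.png",cv2.resize(im[100:292,150:410,::-1],(780,576)))
E
```

```text
(no output)
```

View pics/side1.png

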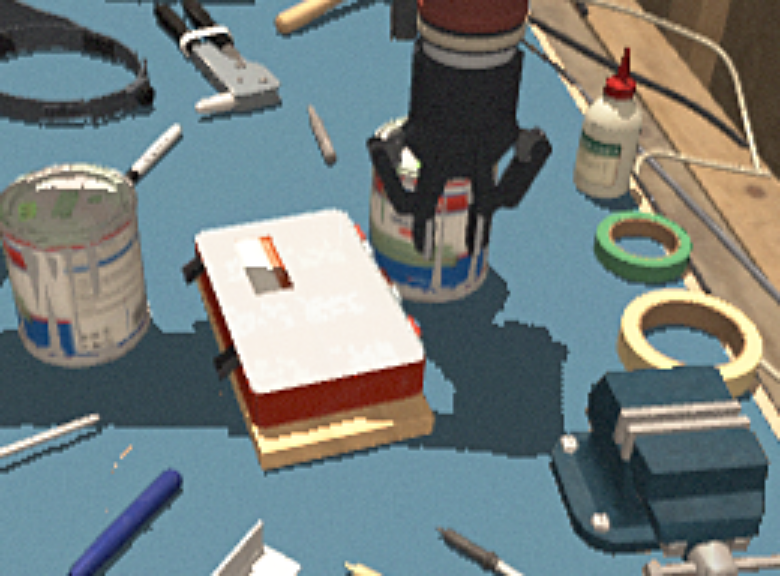

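The picture shows the tin upright at (430,220) with the fingers on it. The vertical force suggests the gripper's body may be touching the rim, so I'll raise the tool a little before pushing on.

Request:
jog_arm:
  steps:
    - {"delta_rot": [0,0,0],"linear": [-0.004,0,0],"grip": 0.03}
    - {"delta_rot": [0,0,0],"linear": [-0.004,0,0],"grip": 0.03}
    - {"delta_rot": [0,0,0],"linear": [-0.004,0,0],"grip": 0.03}
    - {"delta_rot": [0,0,0],"linear": [-0.002,0,0],"grip": 0.03}
    - {"delta_rot": [0,0,0],"linear": [0,0,0],"grip": 0.03}

```text
t: 5.25
tool_pos: [0.6227, -0.1201, 0.056]
tool_rot: [-2.22, -2.222, 0.0]
contact_force: [-0.1, -0.7, 0.1]
opening: 0.0303
grip_force: 0.0
```

```bash
python3 - <<'E'
from h import *
o=ctrl.get_obs();print(o["tool_pos"],o["contact_force"])
im,d=ctrl.get_image("top");W=wmap("top",d);np.savez("top1",im=im,d=d)
m=(W[...,2]>.1)&(W[...,2]<.135)&(abs(W[...,0]-.62)<.07)&(abs(W[...,1]+.02)<.1)
P=W[m];print(len(P),P.min(0),P.max(0))
A=np.c_[P[:,:2],np.ones(len(P))];print(np.linalg.lstsq(A,P[:,2],rcond=None)[0])
c,r=cv2.minEnclosingCircle(P[:,:2].astype(np.float32));print(c,r)
E
```

```text
[ 0.62272967 -0.12010214  0.05598776] [-0.10226585 -0.68404957  0.10912921]
420 [ 0.59846884 -0.09627488  0.10810898] [0.667828   0.00102277 0.12147777]
[-0.01074368  0.01707038  0.12298476]
(0.6221737861633301, -0.047901976853609085) 0.05061853677034378
```

The tin is upright, now centred near (0.622, -0.048). To push lower down and keep the body off it, I'll tilt the tool 30° so the tip leads.

Request:
jog_arm:
  steps:
    - {"delta_rot": [0,0,0],"linear": [-0.015,0,0],"grip": 0.03}
    - {"delta_rot": [0,7.5,0],"linear": [0,0,0],"grip": 0.03}
    - {"delta_rot": [0,7.5,0],"linear": [0,0,0],"grip": 0.03}
    - {"delta_rot": [0,7.5,0],"linear": [0,0,0],"grip": 0.03}
    - {"delta_rot": [0,7.5,0],"linear": [0,0,0],"grip": 0.03}
    - {"delta_rot": [0,0,0],"linear": [-0.006,0,0.01],"grip": 0.03}
    - {"delta_rot": [0,0,0],"linear": [-0.006,0,0.01],"grip": 0.03}
    - {"delta_rot": [0,0,0],"linear": [-0.005,0,0.009],"grip": 0.03}
    - {"delta_rot": [0,0,0],"linear": [0,0,0],"grip": 0.03}

```text
t: 6.2
tool_pos: [0.6216, -0.1333, 0.0205]
tool_rot: [-1.922, -1.928, -0.512]
contact_force: [0.5, -0.7, -0.1]
opening: 0.0302
grip_force: 0.0
```

Request:
jog_arm:
  steps:
    - {"delta_rot": [0,0,0],"linear": [0.005,0,0.003],"grip": 0.03}
    - {"delta_rot": [0,0,0],"linear": [0.007,0,0.004],"grip": 0.03}
    - {"delta_rot": [0,0,0],"linear": [0.007,0,0.004],"grip": 0.03}
    - {"delta_rot": [0,0,0],"linear": [0.007,0,0.004],"grip": 0.03}
    - {"delta_rot": [0,0,0],"linear": [0.007,0,0.004],"grip": 0.03}
    - {"delta_rot": [0,0,0],"linear": [0.007,0,0.004],"grip": 0.03}

```text
t: 6.8
tool_pos: [0.6234, -0.0896, 0.0233]
tool_rot: [-1.927, -1.931, -0.515]
contact_force: [0.2, -5.1, 0.4]
opening: 0.03
grip_force: 2.3
```

Request:
jog_arm:
  steps:
    - {"delta_rot": [0,0,0],"linear": [0.007,0,0.004],"grip": 0.03}
    - {"delta_rot": [0,0,0],"linear": [0.007,0,0.004],"grip": 0.03}
    - {"delta_rot": [0,0,0],"linear": [0.007,0,0.004],"grip": 0.03}
    - {"delta_rot": [0,0,0],"linear": [0.007,0,0.004],"grip": 0.03}
    - {"delta_rot": [0,0,0],"linear": [0.007,0,0.004],"grip": 0.03}
    - {"delta_rot": [0,0,0],"linear": [0.007,0,0.004],"grip": 0.03}
    - {"delta_rot": [0,0,0],"linear": [0.007,0,0.004],"grip": 0.03}
    - {"delta_rot": [0,0,0],"linear": [0.007,0,0.004],"grip": 0.03}
    - {"delta_rot": [0,0,0],"linear": [0.007,0,0.004],"grip": 0.03}

```text
t: 7.7
tool_pos: [0.6229, -0.0164, 0.0232]
tool_rot: [-1.926, -1.93, -0.515]
contact_force: [-0.3, -4.5, -0.8]
opening: 0.0297
grip_force: 2.3
```

Request:
jog_arm:
  steps:
    - {"delta_rot": [0,0,0],"linear": [0.005,0,0.003],"grip": 0.03}
    - {"delta_rot": [0,0,0],"linear": [0.002,0,0.001],"grip": 0.03}
    - {"delta_rot": [0,0,0],"linear": [-0.009,0,-0.005],"grip": 0.03}
    - {"delta_rot": [0,0,0],"linear": [-0.017,0,-0.01],"grip": 0.03}
    - {"delta_rot": [0,0,0],"linear": [-0.017,0,-0.01],"grip": 0.03}
    - {"delta_rot": [0,0,0],"linear": [0.015,0,-0.026],"grip": 0.0}
    - {"delta_rot": [0,0,0],"linear": [0.02,0,-0.034],"grip": 0.0}
    - {"delta_rot": [0,0,0],"linear": [0.02,0,-0.034],"grip": 0.0}
    - {"delta_rot": [0,0,0],"linear": [0.02,0,-0.034],"grip": 0.0}
    - {"delta_rot": [0,0,0],"linear": [0.02,0,-0.034],"grip": 0.0}

```text
t: 8.7
tool_pos: [0.6226, -0.0586, 0.2127]
tool_rot: [-1.927, -1.927, -0.516]
contact_force: [0.5, -0.6, 0.2]
opening: -0.0004
grip_force: 0.0
```

```bash
python3 - <<'E'
from h import *
im,d=ctrl.get_image("top");W=wmap("top",d);cv2.imwrite("pics/top2.png",cv2.resize(im[:,:,::-1],(800,600)))
m=(W[...,2]>.1)&(W[...,2]<.135)&(abs(W[...,0]-.62)<.08)&(abs(W[...,1]-.05)<.09)
P=W[m];print(len(P),P.mean(0));c,r=cv2.minEnclosingCircle(P[:,:2].astype(np.float32));print(c,r)
E
```

```text
1753 [0.62121834 0.04720282 0.11519194]
(0.6219514012336731, 0.047522883862257004) 0.05207308009266853
```

View pics/top2.png

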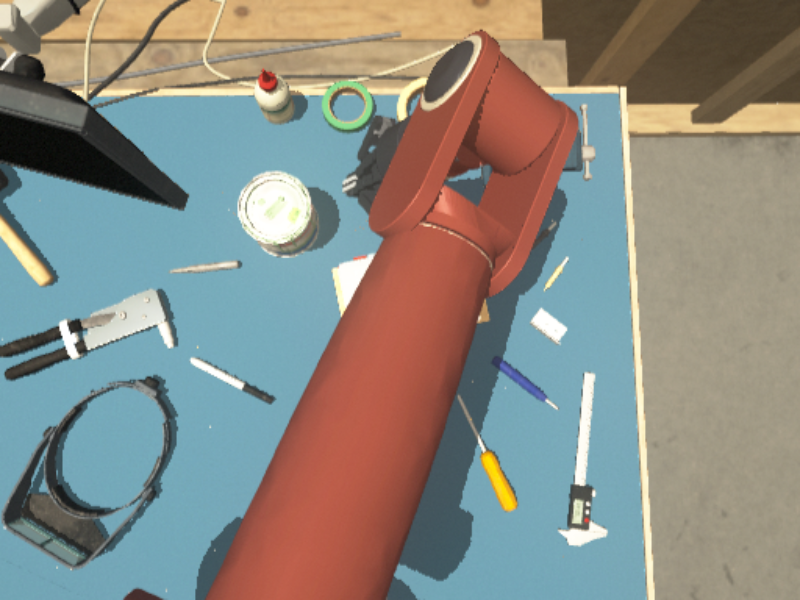

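The top view shows the tin at (277,210), standing at (0.622, 0.047). In the case frame that is about 165 mm left and 150 mm back, so it is clear of the lid. Next I'll go to the right clip, which has more room than the left one, where tin B stands close.

Request:
jog_arm:
  steps:
    - {"delta_rot": [0,-7.5,0],"linear": [0,0,-0.01],"grip": 0}
    - {"delta_rot": [0,-7.5,0],"linear": [0,0,-0.01],"grip": 0}
    - {"delta_rot": [0,-7.5,0],"linear": [0,0,-0.01],"grip": 0}
    - {"delta_rot": [0,-7.5,0],"linear": [0,0,-0.01],"grip": 0}
    - {"delta_rot": [0,0,0],"linear": [-0.025,-0.04,0],"grip": 0}
    - {"delta_rot": [0,0,0],"linear": [-0.025,-0.04,0],"grip": 0}
    - {"delta_rot": [0,0,0],"linear": [-0.025,-0.04,0],"grip": 0}
    - {"delta_rot": [0,0,0],"linear": [-0.025,-0.04,0],"grip": 0}
    - {"delta_rot": [0,0,0],"linear": [-0.025,-0.04,0],"grip": 0}
    - {"delta_rot": [0,0,0],"linear": [-0.025,-0.03,0],"grip": 0}

```text
t: 9.75
tool_pos: [0.3907, -0.2215, 0.2486]
tool_rot: [-2.221, -2.221, 0.0]
contact_force: [0.1, -0.8, 0.2]
opening: 0.0002
grip_force: 0.0
```

Request:
jog_arm:
  steps:
    - {"delta_rot": [0,0,8],"linear": [0,0,0],"grip": 0}
    - {"delta_rot": [0,0,8],"linear": [0,0,0],"grip": 0}
    - {"delta_rot": [0,0,8],"linear": [0,0,0],"grip": 0}
    - {"delta_rot": [0,0,8],"linear": [0,0,0],"grip": 0}
    - {"delta_rot": [0,0,8],"linear": [0,0,0],"grip": 0}
    - {"delta_rot": [0,0,8],"linear": [0,0,0],"grip": 0}
    - {"delta_rot": [0,0,8],"linear": [0,0,0],"grip": 0}
    - {"delta_rot": [0,0,8],"linear": [0,0,0],"grip": 0}
    - {"delta_rot": [0,0,8],"linear": [0,0,0],"grip": 0}
    - {"delta_rot": [0,0,7],"linear": [0,0,0],"grip": 0}

```text
t: 10.75
tool_pos: [0.3926, -0.221, 0.2486]
tool_rot: [-3.127, -0.293, 0.001]
contact_force: [0.4, 0.6, -0.8]
opening: 0.0
grip_force: 0.0
```

Request:
jog_arm:
  steps:
    - {"delta_rot": [0,8,0],"linear": [0,0,0],"grip": 0}
    - {"delta_rot": [0,8,0],"linear": [0,0,0],"grip": 0}
    - {"delta_rot": [0,8,0],"linear": [0,0,0],"grip": 0}
    - {"delta_rot": [0,8,0],"linear": [0,0,0],"grip": 0}
    - {"delta_rot": [0,8,0],"linear": [0,0,0],"grip": 0}
    - {"delta_rot": [0,8,0],"linear": [0,0,0],"grip": 0}
    - {"delta_rot": [0,0,0],"linear": [0,0,0],"grip": 0}

```text
t: 11.45
tool_pos: [0.3905, -0.221, 0.2448]
tool_rot: [-2.788, -0.259, -1.238]
contact_force: [0.5, 0.6, -1.6]
opening: 0.0002
grip_force: 0.0
```

```bash
python3 - <<'E'
from h import *
o=ctrl.get_obs();print(o["tool_pos"],o["q"].round(2));print(Ro.from_rotvec(o["tool_rot"]).as_matrix().round(3))
im,d=ctrl.get_image("top");W=wmap("top",d);cv2.imwrite("pics/top3.png",cv2.resize(im[:,:,::-1],(800,600)))
m=(W[...,2]>.047)&(W[...,2]<.062)&(abs(W[...,0]-.505)<.1)&(abs(W[...,1]+.14)<.13)
m=cv2.morphologyEx(m.astype(np.uint8),cv2.MORPH_OPEN,np.ones((5,5)))
n,l,s,_=cv2.connectedComponentsWithStats(m);k=1+s[1:,4].argmax();P=W[l==k]
print("lid",cv2.minAreaRect(P[:,:2].astype(np.float32)),s[k])
E
```

```text
[ 0.39052961 -0.2209858   0.24477425] [-1.18 -0.76  2.36  0.83  1.4   0.12]
[[ 0.659  0.186  0.729]
 [ 0.121 -0.982  0.142]
 [ 0.742 -0.005 -0.67 ]]
lid ((0.5091758370399475, -0.13869553804397583), (0.1310785859823227, 0.19145874679088593), 10.822897911071777) [ 217  154   90   68 4524]
```

View pics/top3.png

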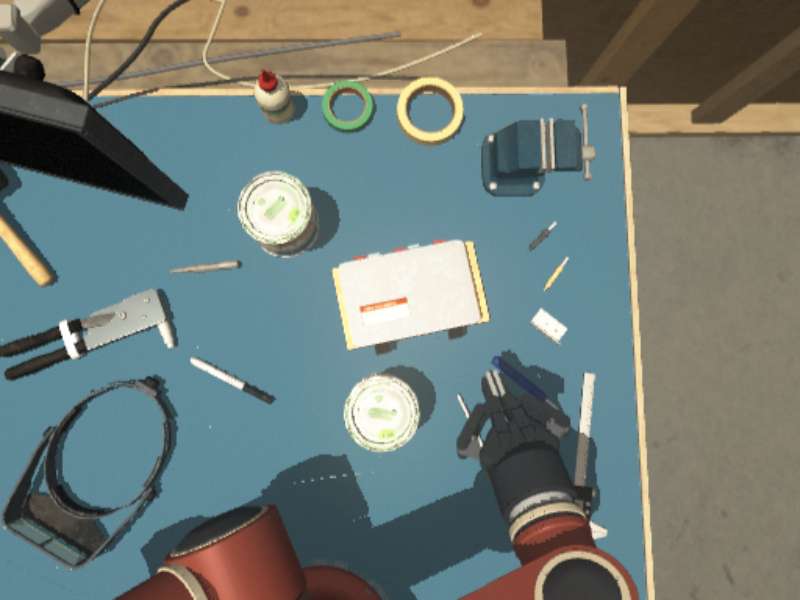

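The top view shows the case unmoved at (410,295) and the gripper tilted 48°, in front of the right clip at (458,332). I'll descend in front of it now.

Request:
jog_arm:
  steps:
    - {"delta_rot": [0,0,0],"linear": [-0.02,0.0005,0.02],"grip": 0}
    - {"delta_rot": [0,0,0],"linear": [-0.02,0.0005,0.02],"grip": 0}
    - {"delta_rot": [0,0,0],"linear": [-0.02,0.0005,0.02],"grip": 0}
    - {"delta_rot": [0,0,0],"linear": [-0.02,0.0005,0.02],"grip": 0}
    - {"delta_rot": [0,0,0],"linear": [-0.02,0.0005,0.02],"grip": 0}
    - {"delta_rot": [0,0,0],"linear": [-0.02,0.0005,0.02],"grip": 0}
    - {"delta_rot": [0,0,0],"linear": [-0.02,0.0005,0.02],"grip": 0}
    - {"delta_rot": [0,0,0],"linear": [-0.013,0.0005,0.014],"grip": 0}
    - {"delta_rot": [0,0,0],"linear": [0,0,0],"grip": 0}

```text
t: 12.4
tool_pos: [0.4058, -0.2202, 0.0299]
tool_rot: [-2.784, -0.271, -1.234]
contact_force: [-0.2, 0.6, 0.2]
opening: -0.0001
grip_force: 0.0
```

```bash
python3 - <<'E'
from h import *
o=ctrl.get_obs();print(o["tool_pos"],o["q"].round(2),o["contact_force"]);R=Ro.from_rotvec(o["tool_rot"]).as_matrix();print(R.round(3))
print("tool delta to goal",R.T@(np.array([.438,-.214,.022])-o["tool_pos"]))
im,d=ctrl.get_image("side");cv2.imwrite("pics/side4.png",cv2.resize(im[150:285,150:330,::-1],(800,600),interpolation=cv2.INTER_CUBIC))
E
```

```text
[ 0.40577499 -0.22024821  0.02994655] [-1.14 -0.29  2.47  1.01  1.02 -0.35] [-0.24104684  0.62932513  0.19013334]
[[ 0.659  0.195  0.726]
 [ 0.127 -0.981  0.148]
 [ 0.741 -0.005 -0.671]]
tool delta to goal [0.01614755 0.00020694 0.02966232]
```

View pics/side4.png

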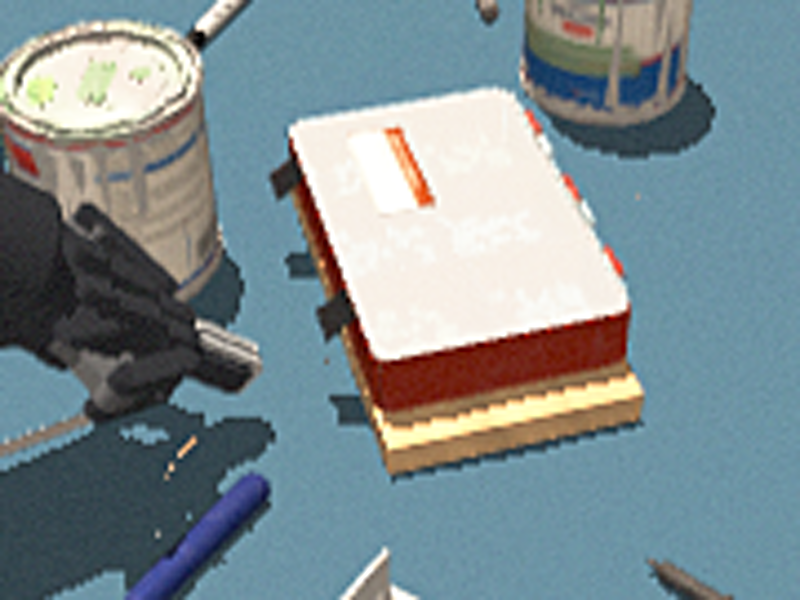

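The fingertip at (250,365) is just in front of and below the right clip at (335,315), and nothing is touched. I'll go down 8 mm, then forward under the clip.

Request:
jog_arm:
  steps:
    - {"delta_rot": [0,0,0],"linear": [-0.006,0,0.005],"grip": 0}
    - {"delta_rot": [0,0,0],"linear": [0.0055,0,0.006],"grip": 0}
    - {"delta_rot": [0,0,0],"linear": [0.0055,0,0.006],"grip": 0}
    - {"delta_rot": [0,0,0],"linear": [0.0055,0,0.006],"grip": 0}
    - {"delta_rot": [0,0,0],"linear": [0.0055,0,0.006],"grip": 0}
    - {"delta_rot": [0,0,0],"linear": [0,0,0],"grip": 0}

```text
t: 13.05
tool_pos: [0.4384, -0.215, 0.0248]
tool_rot: [-2.787, -0.274, -1.241]
contact_force: [0.3, -0.8, -0.2]
opening: -0.0001
grip_force: 0.0
```

```bash
python3 - <<'E'
from h import *
o=ctrl.get_obs();print(o["tool_pos"],o["contact_force"])
im,d=ctrl.get_image("side");cv2.imwrite("pics/side5.png",cv2.resize(im[170:270,170:303,::-1],(800,600),interpolation=cv2.INTER_CUBIC))
E
```

```text
[ 0.43835258 -0.21500232  0.02478469] [ 0.34935046 -0.76149126 -0.1725301 ]
```

View pics/side5.png

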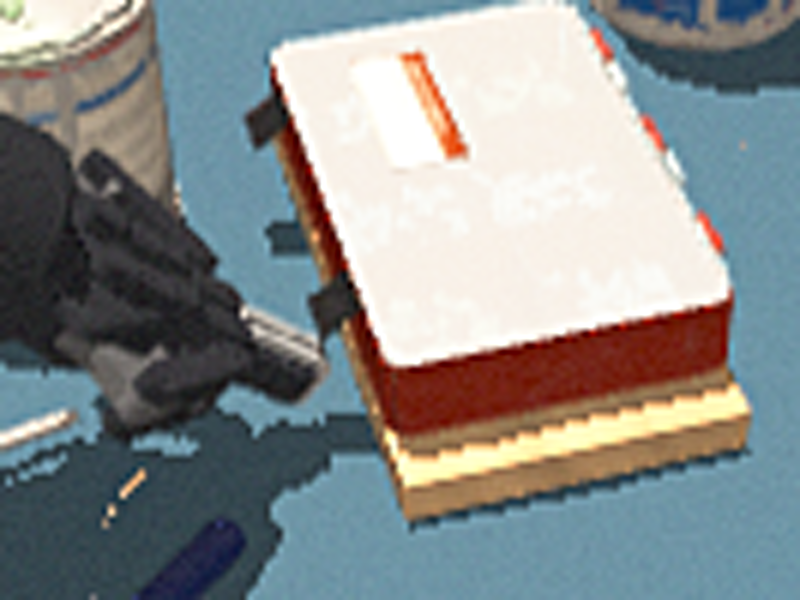

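The fingertip at (325,358) is right beside the clip edge at (320,325). I'll check how far under it is by projecting points.

```bash
python3 - <<'E'
from h import *
i=ctrl.camera_info("side");K=np.array(i["camera_matrix"]);R=np.array(i["R"]);t=np.array(i["t"]).ravel()
def pr(X):
    p=K@(R@np.array(X)+t);u=p[:2]/p[2];return ((u-[170,170])*6.0).round(0)
o=ctrl.get_obs();T=Ro.from_rotvec(o["tool_rot"]).as_matrix();P=o["tool_pos"]
for n,l in dict(upR=(.011,.0145,0),upL=(.011,-.0145,0),loR=(-.011,.0145,0),mid=(0,0,0)).items(): print(n,pr(P+T@np.array(l)),(P+T@np.array(l)).round(4))
c=np.cos(np.radians(10.8));s=np.sin(np.radians(10.8))
def L(x,y,z): return [.507+c*x-s*y,-.140+s*x+c*y,z]
for n,l in dict(edgeR=(-.0825,-.066,.044),edgeL=(-.0825,-.044,.044),pivR=(-.0665,-.066,.055),lidFR=(-.062,-.096,.055),LedgeR=(-.0825,.044,.044),LedgeL=(-.0825,.066,.044)).items(): print(n,pr(L(*l)),np.round(L(*l),4))
E
```

```text
upR [334. 381.] [ 0.448  -0.2278  0.0327]
upL [315. 326.] [ 0.4423 -0.1993  0.0327]
loR [295. 423.] [ 0.4335 -0.2306  0.0164]
mid [305. 374.] [ 0.4379 -0.215   0.0246]
edgeR [304. 344.] [ 0.4383 -0.2203  0.044 ]
edgeL [290. 302.] [ 0.4342 -0.1987  0.044 ]
pivR [348. 311.] [ 0.454  -0.2173  0.055 ]
lidFR [383. 368.] [ 0.4641 -0.2459  0.055 ]
LedgeR [239. 153.] [ 0.4177 -0.1122  0.044 ]
LedgeL [228. 119.] [ 0.4136 -0.0906  0.044 ]
```

By this check the clip edge sits about 6 mm farther forward than I assumed. I'll go down 3 mm and forward 5 mm, then start lifting while watching the force.

Request:
jog_arm:
  steps:
    - {"delta_rot": [0,0,0],"linear": [-0.002,0,0.002],"grip": 0}
    - {"delta_rot": [0,0,0],"linear": [0.0035,0,0.004],"grip": 0}
    - {"delta_rot": [0,0,0],"linear": [0,0,0],"grip": 0}

```text
t: 13.4
tool_pos: [0.4429, -0.2142, 0.0212]
tool_rot: [-2.787, -0.271, -1.241]
contact_force: [-0.5, 0.3, 0.6]
opening: -0.0
grip_force: 0.0
```

Request:
jog_arm:
  steps:
    - {"delta_rot": [0,0,0],"linear": [0.003,0,-0.0027],"grip": 0}
    - {"delta_rot": [0,0,0],"linear": [0.003,0,-0.0027],"grip": 0}
    - {"delta_rot": [0,0,0],"linear": [0.003,0,-0.0027],"grip": 0}
    - {"delta_rot": [0,0,0],"linear": [0.003,0,-0.0027],"grip": 0}
    - {"delta_rot": [0,0,0],"linear": [0.003,0,-0.0027],"grip": 0}
    - {"delta_rot": [0,0,0],"linear": [0,0,0],"grip": 0}

```text
t: 14.0
tool_pos: [0.443, -0.2146, 0.0424]
tool_rot: [-2.788, -0.272, -1.243]
contact_force: [-1.0, 0.3, -0.2]
opening: -0.0004
grip_force: 0.3
```

```bash
python3 - <<'E'
from h import *
o=ctrl.get_obs();print(o["tool_pos"],o["contact_force"])
im,d=ctrl.get_image("side");cv2.imwrite("pics/side6.png",cv2.resize(im[160:260,170:303,::-1],(800,600),interpolation=cv2.INTER_CUBIC))
E
```

```text
[ 0.44296367 -0.21464735  0.04242397] [-0.99019733  0.29475496 -0.15786326]
```

View pics/side6.png

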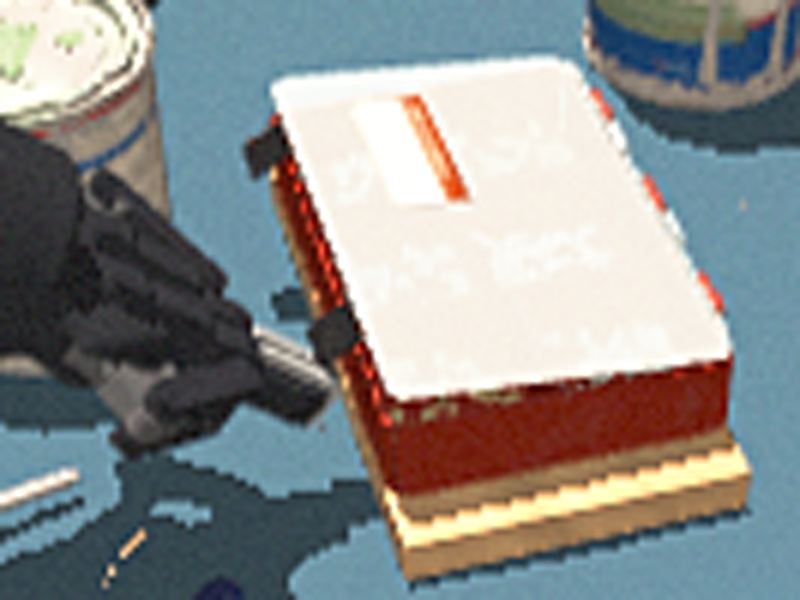

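The lid's front edge has lifted: a dark gap shows along its front and right side at about (450,395). The finger is under the clip at (335,335). I'll compute the arc about the hinge in tool axes.

```bash
cat > arc.py <<'E'
from h import *
import sys
o=ctrl.get_obs();T=Ro.from_rotvec(o["tool_rot"]).as_matrix();P=o["tool_pos"]
f=np.array([np.cos(np.radians(10.8)),np.sin(np.radians(10.8))]);th=np.radians(48)
a=np.array([np.sin(th),-np.cos(th)]);u=np.array([np.cos(th),np.sin(th)])
dr=lambda g:np.array([np.cos(np.radians(g)),np.sin(np.radians(g))])
def tcp(p):
    piv=np.array([.064,.053])+.126*dr(180-p)+.002*dr(90-p)
    c=dr(210-p);C=piv+.018*c+.0125*a if p<72 else piv+.0055*c
    return C-.011*u
ph=float(sys.argv[1]);st=float(sys.argv[2]);end=float(sys.argv[3])
loc=np.array([(P[:2]-[.507,-.140])@f,P[2]]);print("now",loc,"model",tcp(ph),"force",o["contact_force"])
base=loc-tcp(ph);cur=np.zeros(3)
while ph<end-1e-6:
    ph+=st;q=tcp(ph)+base-loc;w=T.T@np.array([q[0]*f[0],q[0]*f[1],q[1]])
    r=(np.round((w-cur)/.0005)*.0005);cur=cur+r;print(ph,r.round(4).tolist())
# lid angle from depth, right/left bands
im,d=ctrl.get_image("top");W=wmap("top",d);X=(W[...,:2]-[.507,-.140])@np.c_[f,[-f[1],f[0]]]
m=(X[...,1]>-.02)&(X[...,1]<.085)&(X[...,0]>-.075)&(X[...,0]<.12)&(W[...,2]>.05)&(W[...,2]<.22)
print("lid pts",m.sum());z=W[...,2][m];x=X[...,0][m]
print([(b,round(float(np.median(z[(x>b/100)&(x<b/100+.02)])),3)) for b in range(-8,12,2) if ((x>b/100)&(x<b/100+.02)).sum()>5])
E
python3 arc.py 6 4 74
```

```text
now [-0.07692853  0.04212839] model [-0.07561565  0.04429964] force [ 0.08479864 -0.28212906 -0.77619178]
10.0 [0.008, 0.0, -0.006]
14.0 [0.008, 0.0, -0.0055]
18.0 [0.009, 0.0, -0.0045]
22.0 [0.009, 0.0, -0.004]
26.0 [0.009, 0.0, -0.0035]
30.0 [0.0095, 0.0, -0.003]
34.0 [0.01, 0.0, -0.0025]
38.0 [0.0095, 0.0, -0.0015]
42.0 [0.01, 0.0005, -0.0005]
46.0 [0.01, -0.0, -0.0005]
50.0 [0.0095, -0.0, 0.001]
54.0 [0.01, -0.0, 0.001]
58.0 [0.0095, -0.0, 0.002]
62.0 [0.0095, -0.0, 0.0025]
66.0 [0.0095, 0.0, 0.0035]
70.0 [0.009, 0.0, 0.0035]
74.0 [0.0085, 0.0, 0.0045]
lid pts 2616
[(-8, 0.067), (-6, 0.066), (-4, 0.064), (-2, 0.062), (0, 0.059), (2, 0.057), (4, 0.055), (6, 0.055)]
```

Request:
jog_arm:
  steps:
    - {"delta_rot": [0,0,0],"linear": [0.008,0,-0.006],"grip": 0}
    - {"delta_rot": [0,0,0],"linear": [0.008,0,-0.0055],"grip": 0}
    - {"delta_rot": [0,0,0],"linear": [0.009,0,-0.0045],"grip": 0}
    - {"delta_rot": [0,0,0],"linear": [0.009,0,-0.004],"grip": 0}
    - {"delta_rot": [0,0,0],"linear": [0.009,0,-0.0035],"grip": 0}
    - {"delta_rot": [0,0,0],"linear": [0.0095,0,-0.003],"grip": 0}
    - {"delta_rot": [0,0,0],"linear": [0,0,0],"grip": 0}

```text
t: 14.8
tool_pos: [0.459, -0.212, 0.1004]
tool_rot: [-2.788, -0.273, -1.245]
contact_force: [-0.3, 0.3, -0.0]
opening: -0.0003
grip_force: 0.1
```

```bash
python3 arc.py 30 4 74
```

```text
now [-0.06067329  0.10036849] model [-0.06019033  0.10119333] force [-0.30491156  0.30994011 -0.01882334]
34.0 [0.0095, 0.0, -0.002]
38.0 [0.01, 0.0, -0.0015]
42.0 [0.01, 0.0, -0.001]
46.0 [0.0095, 0.0, -0.0]
50.0 [0.01, 0.0005, 0.0005]
54.0 [0.01, -0.0, 0.001]
58.0 [0.0095, -0.0, 0.002]
62.0 [0.0095, -0.0, 0.0025]
66.0 [0.0095, 0.0, 0.0035]
70.0 [0.009, 0.0, 0.004]
74.0 [0.0085, 0.0, 0.0045]
lid pts 2352
[(-8, 0.053), (-6, 0.119), (-4, 0.11), (-2, 0.099), (0, 0.086), (2, 0.074), (4, 0.063), (6, 0.056)]
```

Depth gives the lid at about 29°, which matches the model. I'll continue.

Request:
jog_arm:
  steps:
    - {"delta_rot": [0,0,0],"linear": [0.0095,0,-0.002],"grip": 0}
    - {"delta_rot": [0,0,0],"linear": [0.01,0,-0.0015],"grip": 0}
    - {"delta_rot": [0,0,0],"linear": [0.01,0,-0.001],"grip": 0}
    - {"delta_rot": [0,0,0],"linear": [0.0095,0,0],"grip": 0}
    - {"delta_rot": [0,0,0],"linear": [0.01,0,0.0005],"grip": 0}
    - {"delta_rot": [0,0,0],"linear": [0.01,0,0.001],"grip": 0}
    - {"delta_rot": [0,0,0],"linear": [0.0095,0,0.002],"grip": 0}
    - {"delta_rot": [0,0,0],"linear": [0.0095,0,0.0025],"grip": 0}
    - {"delta_rot": [0,0,0],"linear": [0.0095,0,0.0035],"grip": 0}
    - {"delta_rot": [0,0,0],"linear": [0,0,0],"grip": 0}

```text
t: 15.85
tool_pos: [0.5201, -0.1991, 0.1611]
tool_rot: [-2.787, -0.273, -1.242]
contact_force: [0.6, -0.4, -1.2]
opening: 0.0
grip_force: 0.0
```

```bash
python3 arc.py 66 4 110
```

```text
now [0.0018214  0.16109333] model [0.00194484 0.16296161] force [ 0.6369424  -0.36658559 -1.17519421]
70.0 [0.009, 0.0, 0.004]
74.0 [0.0085, 0.0, 0.0045]
78.0 [0.0075, 0.0, 0.005]
82.0 [0.0075, 0.0, 0.0055]
86.0 [0.0065, 0.0005, 0.006]
90.0 [0.0065, -0.0, 0.0065]
94.0 [0.006, -0.0, 0.007]
98.0 [0.005, -0.0, 0.0075]
102.0 [0.005, 0.0, 0.0075]
106.0 [0.0045, 0.0, 0.0085]
110.0 [0.0035, 0.0, 0.008]
lid pts 1072
[(-8, 0.053), (-6, 0.218), (-4, 0.212), (-2, 0.115), (0, 0.171), (2, 0.137), (4, 0.09), (6, 0.059)]
```

Request:
jog_arm:
  steps:
    - {"delta_rot": [0,0,0],"linear": [0.009,0,0.004],"grip": 0}
    - {"delta_rot": [0,0,0],"linear": [0.0085,0,0.0045],"grip": 0}
    - {"delta_rot": [0,0,0],"linear": [0.0075,0,0.005],"grip": 0}
    - {"delta_rot": [0,0,0],"linear": [0.0075,0,0.0055],"grip": 0}
    - {"delta_rot": [0,0,0],"linear": [0.0065,0,0.006],"grip": 0}
    - {"delta_rot": [0,0,0],"linear": [0.0065,0,0.0065],"grip": 0}
    - {"delta_rot": [0,0,0],"linear": [0.006,0,0.007],"grip": 0}
    - {"delta_rot": [0,0,0],"linear": [0.005,0,0.0075],"grip": 0}
    - {"delta_rot": [0,0,0],"linear": [0.005,0,0.0075],"grip": 0}
    - {"delta_rot": [0,0,0],"linear": [0,0,0],"grip": 0}

```text
t: 16.9
tool_pos: [0.599, -0.1832, 0.1695]
tool_rot: [-2.787, -0.272, -1.24]
contact_force: [0.7, -1.0, -0.5]
opening: 0.0003
grip_force: 0.0
```

```bash
python3 arc.py 102 2 106; python3 - <<'E'
from h import *
# lid profile from side camera depth
im,d=ctrl.get_image("side");W=wmap("side",d);f=np.array([np.cos(np.radians(10.8)),np.sin(np.radians(10.8))])
X=(W[...,:2]-[.507,-.140])@np.c_[f,[-f[1],f[0]]];z=W[...,2]
for b in np.arange(.06,.2,.02):
    m=(z>b)&(z<b+.02)&(abs(X[...,1]+.093)<.012)&(X[...,0]>.03)&(X[...,0]<.14)
    print(round(b+.01,2),m.sum(),np.median(X[...,0][m]).round(4) if m.sum() else None)
E
```

```text
now [0.08232103 0.16948198] model [0.08309314 0.17288699] force [ 0.69968324 -1.00343692 -0.45909434]
104.0 [0.002, 0.0, 0.004]
106.0 [0.0025, 0.0, 0.004]
lid pts 1293
[(-8, 0.052), (-2, 0.051), (2, 0.05), (4, 0.052), (6, 0.088), (8, 0.159)]
0.07 26 0.0715
0.09 32 0.0749
0.11 31 0.0792
0.13 33 0.0834
0.15 31 0.0871
0.17 30 0.0903
0.19 12 0.0401
0.21 39 0.0465
```

Depth puts the lid about 11° past upright. I'll nudge it a little more, then back away along −f and upwards.

Request:
jog_arm:
  steps:
    - {"delta_rot": [0,0,0],"linear": [0.002,0,0.004],"grip": 0}
    - {"delta_rot": [0,0,0],"linear": [0.0015,0,0.003],"grip": 0}
    - {"delta_rot": [0,0,0],"linear": [0,0,0],"grip": 0}
    - {"delta_rot": [0,0,0],"linear": [0,0,0],"grip": 0}
    - {"delta_rot": [0,0,0],"linear": [-0.003,0,-0.006],"grip": 0}
    - {"delta_rot": [0,0,0],"linear": [-0.005,0,-0.015],"grip": 0}
    - {"delta_rot": [0,0,0],"linear": [-0.003,0,-0.03],"grip": 0}
    - {"delta_rot": [0,0,0],"linear": [0,0,-0.04],"grip": 0}
    - {"delta_rot": [0,0,0],"linear": [0,0,-0.04],"grip": 0}
    - {"delta_rot": [0,0,0],"linear": [0,0,0],"grip": 0}

```text
t: 18.0
tool_pos: [0.5024, -0.2049, 0.2529]
tool_rot: [-2.792, -0.272, -1.252]
contact_force: [0.8, -0.4, 0.9]
opening: -0.0
grip_force: 0.0
```

```bash
python3 - <<'E'
from h import *
im,d=ctrl.get_image("side");W=wmap("side",d);f=np.array([np.cos(np.radians(10.8)),np.sin(np.radians(10.8))])
cv2.imwrite("pics/side7.png",cv2.resize(im[:,:,::-1],(800,600)))
X=(W[...,:2]-[.507,-.140])@np.c_[f,[-f[1],f[0]]];z=W[...,2]
for b in np.arange(.06,.2,.02):
    m=(z>b)&(z<b+.02)&(abs(X[...,1]+.093)<.012)&(X[...,0]>.03)&(X[...,0]<.14)
    print(round(b+.01,2),m.sum(),np.median(X[...,0][m]).round(4) if m.sum() else None)
print(ctrl.get_obs()["contact_force"])
E
```

```text
0.07 34 0.0731
0.09 35 0.0787
0.11 37 0.0839
0.13 36 0.0898
0.15 36 0.0954
0.17 27 0.0996
0.19 0 None
0.21 0 None
[-0.38498181 -0.32476432 -0.77107676]
```

View pics/side7.png

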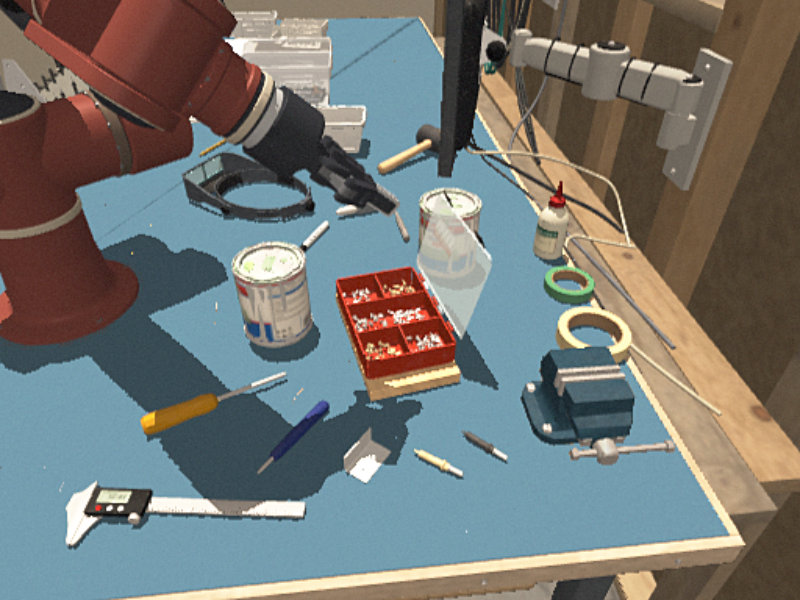

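The picture shows the lid at (455,265) leaning back at about 15° past upright, which is its stop. The tin at (450,215) stands clear, the case hasn't moved, and the arm touches nothing.

Request:
jog_arm:
  steps:
    - {"delta_rot": [0,0,0],"linear": [0,0,-0.03],"grip": 0}
    - {"delta_rot": [0,0,0],"linear": [0,0,-0.02],"grip": 0}
    - {"delta_rot": [0,0,0],"linear": [0,0,0],"grip": 0}
    - {"delta_rot": [0,0,0],"linear": [0,0,0],"grip": 0}

```text
t: 18.45
tool_pos: [0.4667, -0.2094, 0.2794]
tool_rot: [-2.787, -0.27, -1.239]
contact_force: [0.3, -0.1, -0.9]
opening: -0.0003
grip_force: 0.0
```

```bash
python3 -c "
from station import ctrl
print(ctrl.finish_job())"
```

```text
the job is handed in; nothing more can be done
None
```

I slid the tin clear to the left and raised the lid by the right clip; it now lies open at its stop, about 15° past upright, with the arm clear of everything, and the job is handed in at about 18.5 s.

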